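# Set a bead-strand gauge to its length tab and pinch the cam lever shut

### The job

Draw the locking pin straight up out of the strand gauge and park it upright in the open side notch, its collar resting on the bracket. Then slide the sprung leg out until its pointer is level with the brass length tab and, holding it there, squeeze its cam lever fully shut against the thumb plate between your fingers (do not squeeze it shut anywhere else along the scale). Finish while still holding it: keep the leg at the tab and the lever pinched shut, and leave the other things on the bench where they are.

Things in the scene. Friction and masses are not known exactly. Their poses are not given: they have to be found in the camera images.
- gauge: strand gauge: wooden board 140 x 440 x 12 mm fixed on the bench, with an aluminium rail; origin on the bench surface. Its +y is the way the sliding leg moves out (to the robot's left), +x away from the robot; turned by up to 0.3 rad. A fixed upright plate, 86 mm high, stands across its right end at y = -212 mm. Nothing on the gauge is higher than 90 mm above the bench.
- pin_center (a point): steel locking pin, upright in the leg's rear tongue; middle of its knob (18 mm across, 32 mm tall). Below: collar 22 mm across, 4 mm thick, resting on the tongue (46 mm above the bench), then a shank 8 mm across, 30 mm long, ending 50 mm below this point. Bore 9 mm: pull straight up 32 mm or more. While in, it stops the leg. About 60 g.
- slot (a point): side notch: slot 12 mm wide through a flat steel bracket fixed on the robot's side of the gauge, open above, below and to the gauge's -x (towards the robot). Point on the slot's centre line at the bracket's top face, 46 mm above the bench; the slot runs from 18 mm to its -x (open end) to 16 mm to its +x (closed end). A parked pin hangs by its collar, pin_center 20 mm above this.
- leg (a joint): how far the sliding leg has been moved out along the gauge's +y (m), 0 to 0.13; starts at 0. A spring pulls it back with about 3 N at 0 and 5 N at 0.13, so it must be held out. It is free to move once the pin is out.
- leg_grip (a point): moves with the leg: pinching point midway between thumb plate and shut lever, 66 mm above the bench. Plate's outer face 10 mm to the gauge's +x, shut lever's outer face 10 mm to -x (20 mm across); open lever's tip 30 mm to -x. Fingers closing along x, 78 mm open and centred here, straddle both. Below is the leg's flat top, 46 mm above the bench.
- bar_face (a point): moves with the leg: middle of the crossbar's face that looks to the gauge's -y, 20 mm to the +y of leg_grip. The upright crossbar is 100 mm wide along x, 8 mm thick, from 46 to 86 mm above the bench. With the open fingers straddling plate and lever, move them in +y: their sides push this face and slide the leg out.
- thumb_plate (a point): middle of the thumb plate's outer face (looks to the gauge's +x): an upright aluminium plate fixed on the leg, 7 mm thick, 36 mm long along y, 46 to 84 mm above the bench; 10 mm to the +x of leg_grip (the rules call this plate leg_c0)
- lever_tip (a point): tip of the cam lever, half-way up: a dark steel paddle 6 mm thick, 49 mm long, 51 to 85 mm above the bench, on an upright pivot 35 mm to the -y and 7 mm to the -x of leg_grip; its tip is beside the crossbar (the rules call this paddle lever_c0)
- lever (a joint): cam lever angle: 0 open (starts there), 0.4 rad fully shut, parallel to the thumb plate. It swings level, towards the thumb plate, and springs open again when let go; about 3 N at the tip to hold shut.
- leg_index (a point): tip of the leg's pointer, a dark pin on the far (+x) side under the crossbar; moves with the leg
- mark (a point): the length tab: brass tab 20 x 5 mm, 16 mm tall, fixed on the scale; point at its top, on the edge beside the pointer's path. The leg is at length when leg_index has the same y as this in the gauge's frame; the tab differs from day to day (50 to 115 mm from the pointer's start).
- bead_a: flat red bead 32 x 22 x 9 mm lying on the near side of the gauge; bystander; origin at its underside
- bead_b: as bead_a, another one
- pliers: small pliers, 140 mm, lying flat on the far side of the gauge; bystander; origin near its joint
- spool: wire spool 44 mm across, 30 mm tall, upright on the far side of the gauge; bystander; origin under its centre
- glue: small bottle 32 mm across, 85 mm tall, left of the gauge; bystander; origin under its centre
- jar: jar 56 mm across, 50 mm tall, left of the gauge; bystander; origin under its centre
- bead_tray: open bead tray 140 x 110 x 25 mm, right of the gauge; bystander; origin under its centre
Things that resemble listed ones, but are neither listed nor needed, are in the scene too. Leave any turquoise look-alike of the part that bears slot alone.

How it is judged:
By the outcome, as a careful person would: the job done as asked, in the order asked, and still so for the second after the job is handed in, while the arm keeps its last pose, push and grip.
It also fails if it takes over 48 s, if anything falls off the work surface, if the arm or the gripper's body presses on something with over 40 N, if the wrist force passes 120 N, or if a joint passes its speed limit or range.

### The arm

A 7-joint arm with a two-finger parallel gripper is mounted at the origin on the work surface. World frame = base frame: x ahead of the robot, y to its left, z up, the work surface at z = 0. Lengths are in m, angles in rad, forces in N, time in s.
With the tool pointing down it reaches from about 0.425 to 0.875 m from the base axis. Payload 4.7 kg.
Tool frame: the origin (TCP) lies midway between the tips of the shut fingers; the grasp point (between the pads) lies 19 mm behind it; x points along the fingers, z is the direction in which the jaws open and shut, and the axes are right-handed (so a half turn about x gives the same grasp; the last joint's range is limited). The gripper opens to 87 mm and grips with 3 to 60 N. Pads are 19 mm wide; open, the fingers measure 117 mm over their backs; the gripper's body (75 mm by 190 mm) begins 51 mm behind the grasp point.
Start: joints at [-1.127, 0.321, -0.07, 1.45, 0.023, 1.371, -0.057], TCP at [0.271, 0.591, 0.223] pointing down, gripper open.
Joint ranges: [-2.86, 2.86], [-0.3, 2.09], [-1.38, 1.24], [0.06, 2.45], [-1.56, 4.7], [0.09, 2.05], [-2.69, 2.69]. Speed limits (rad/s): [2.57, 2.57, 3.14, 3.14, 3.14, 3.14, 3.14].

### API

Orientations are given as a rotation vector (axis times angle).
In Python, from bench import ctrl gives the robot as it stands.
- The arm moves only by the shell command python3 -m pendant 'ROWS' [OPENING] [FORCE]. ROWS is JSON, a list of rows, each an object with "travel": the shift along the tool's x, y, z in m, a list of three; "twist": the turn about the tool's x in rad. In form: [{"travel": [x, y, z], "twist": twist}, ...]. A call has 1 to 10 rows; each row is the pose to reach, as a shift and turn from the pose measured when the call began, along the tool's axes at that moment; what a row does not reach only later rows make up. A row lasts 1/8 s, in which the tool goes at most 62.5 mm and 10.7 degrees, less where a joint would pass 70% of its speed; a pose out of reach is approached as far as the arm can. A call with a gripper value outside its range is refused whole. OPENING is the opening, from -1 (shut) to 1 (fully open), so that 0 is half open, set as the call begins (- or left out, the last holds). The fingers move at their own pace and stop on an object; FORCE is the grip in N (left out, the last holds). Time passes only in rows, so rows that repeat a pose let the fingers close. It gives the time, the measured TCP pose, the force and the opening at its end, in the units of the state.
- ctrl.get_state(): the state, without advancing time (a new reading comes with each control period).
- ctrl.get_image(name): name is "scene" or "top" or "wrist"; returns the picture (400x640x3 uint8, red, green, blue); there is no depth.
- ctrl.camera_model(name): a dict with "K" (3x3 intrinsics, pixels), "rvec" (rotation vector, rad) and "tvec" (3), from world to camera coordinates, as OpenCV has them; the wrist camera has in their place "T_tool_cam" (4x4, takes a point from camera to tool coordinates, whose origin is the TCP and whose axes are the tool frame's). Camera axes: x right, y down, z forward; pixel columns grow to the right and rows downward; lengths in m; the calibration is good to about 2 mm. A picture is of the moment at which its call begins: read the wrist's pose just before it. camera_model takes no time and is no camera call.
- ctrl.close_job(): hands the job in, once; it reports no verdict.
The state is a dict: "time": time; "joint_positions": joint angles; "qd": joint speeds; "joint_torque": joint torques, N m; "position": TCP position; "tool_rot": TCP orientation; "ft_force": force on the tool from outside, world axes, zero at the start; "torque": the same for the moment, N m; "grip_width": opening from 0.0 (shut) to 1.0 (fully open).
Only numpy, scipy, OpenCV 4.12 (cv2) and the standard library are available. Lean on these libraries where they do the work, as an engineer would, in place of code of your own. Each camera call takes 0.05 s, during which the arm holds its last target.

## Working session

There is one attempt and no reset: what is moved stays moved. The work goes in short steps, Python scripts to look and compute and a shell command to move; the robot and the scene stay as the last step left them, time stands still between calls to the robot, and variables do not carry over. Pictures are saved under pics/ and viewed, and the job is handed in when it is done.

```bash
ls; mkdir -p pics
python3 - <<'E'
from bench import ctrl
import cv2,json
s=ctrl.get_state()
for k in('time','position','tool_rot','ft_force','grip_width'):print(k,s[k])
for n in('scene','top','wrist'):
    im=ctrl.get_image(n);cv2.imwrite(f'pics/{n}0.png',im[:,:,::-1]);print(n,ctrl.camera_model(n))
E
```

```text
pics
time 0.0
position [0.27067636 0.59034643 0.22145553]
tool_rot [-0.88817566  1.38400532  0.88632075]
ft_force [-0.22448752 -0.48429466 -0.12845994]
grip_width 0.9969471624836481
scene {'K': array([[426.55550647,   0.        , 311.63903972],
       [  0.        , 426.55550647, 194.4009055 ],
       [  0.        ,   0.        ,   1.        ]]), 'rvec': array([ 1.70325111,  1.62949574, -0.80550816]), 'tvec': array([ 0.00196508, -0.27390984,  1.61706334])}
top {'K': array([[494.30852369,   0.        , 313.576412  ],
       [  0.        , 494.30852369, 200.38946645],
       [  0.        ,   0.        ,   1.        ]]), 'rvec': array([ 2.13733415, -2.15565847,  0.15217969]), 'tvec': array([-0.01299252,  0.59042668,  1.64087685])}
wrist {'K': array([[351.52912069,   0.        , 320.68121179],
       [  0.        , 351.52912069, 196.15335925],
       [  0.        ,   0.        ,   1.        ]]), 'T_tool_cam': array([[-5.55615528e-04, -2.83293936e-01,  9.59032970e-01,
        -1.62559822e-01],
       [ 1.86421954e-05, -9.59033121e-01, -2.83293970e-01,
         7.81456967e-02],
       [ 9.99999845e-01, -1.39524049e-04,  5.38134914e-04,
        -2.33998030e-04],
       [ 0.00000000e+00,  0.00000000e+00,  0.00000000e+00,
         1.00000000e+00]])}
```

View pics/scene0.png

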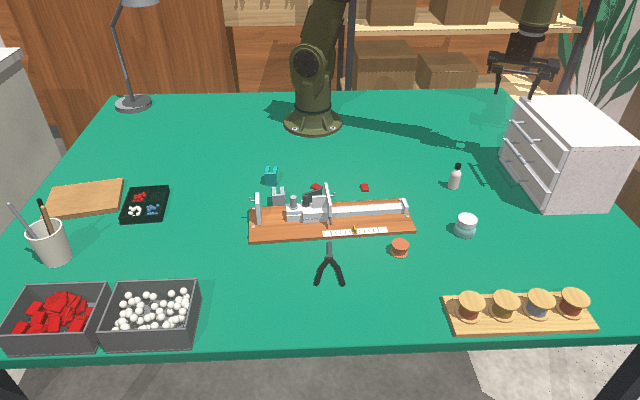

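View pics/top0.png

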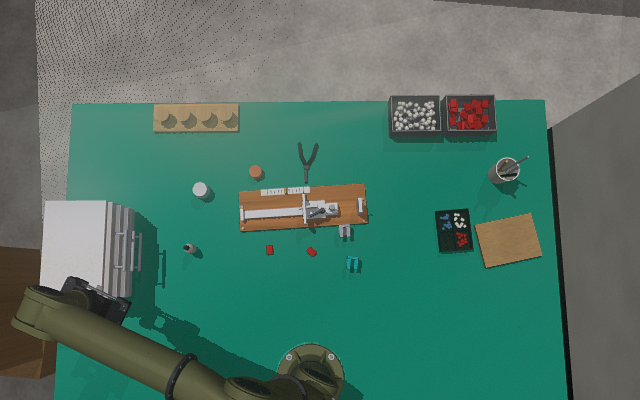

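View pics/wrist0.png

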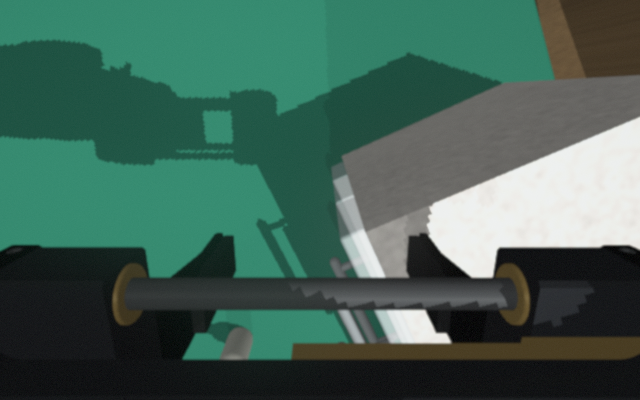

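Scene and top: the gauge is at about (303,207) in top, with a grey bracket at (345,231) on its near side and a turquoise look-alike at (352,263). The wrist camera only sees the drawers. Next I'll write helpers and enlarge the gauge.

```bash
cat > h.py <<'E'
import numpy as np,cv2
from scipy.spatial.transform import Rotation as R
from bench import ctrl
def fixed(n):
    m=ctrl.camera_model(n);A=R.from_rotvec(m['rvec']).as_matrix();return m['K'],A,np.array(m['tvec'])
def wrist(pos,rot):
    m=ctrl.camera_model('wrist');T=np.eye(4);T[:3,:3]=R.from_rotvec(rot).as_matrix();T[:3,3]=pos
    W=np.linalg.inv(T@m['T_tool_cam']);return m['K'],W[:3,:3],W[:3,3]
def ray(c,u,v):
    K,A,t=c;d=A.T@np.linalg.inv(K)@[u,v,1];o=-A.T@t;return o,d/np.linalg.norm(d)
def onz(c,u,v,z):
    o,d=ray(c,u,v);return o+d*(z-o[2])/d[2]
def tri(obs):
    M=np.zeros((3,3));b=np.zeros(3);rs=[ray(*o) for o in obs]
    for o,d in rs:
        P=np.eye(3)-np.outer(d,d);M+=P;b+=P@o
    x=np.linalg.solve(M,b);return x,[round(1000*float(np.linalg.norm(np.cross(x-o,d))),1) for o,d in rs]
def proj(c,p):
    K,A,t=c;q=K@(A@np.array(p)+t);return q[:2]/q[2]
def crop(im,x0,y0,x1,y1,k,f):
    cv2.imwrite(f,cv2.resize(im[y0:y1,x0:x1,::-1],None,fx=k,fy=k,interpolation=cv2.INTER_CUBIC))
def totool(v):
    s=ctrl.get_state();return R.from_rotvec(s['tool_rot']).as_matrix().T@np.array(v)
E
python3 - <<'E'
from h import *
np.set_printoptions(precision=4,suppress=True)
s=ctrl.get_state();print(R.from_rotvec(s['tool_rot']).as_matrix())
t=cv2.imread('pics/top0.png')[:,:,::-1];c=cv2.imread('pics/scene0.png')[:,:,::-1]
crop(t,225,170,385,280,5,'pics/topc.png');crop(c,240,160,430,270,4,'pics/scc.png')
T=fixed('top')
for n,p,z in[('board L',(243,230),.012),('board R',(366,222),.012),('board TL',(239,192),.012),('board TR',(365,184),.012),('pin',(332,209),.07),('slot',(345,231),.046)]:print(n,onz(T,*p,z))
E
```

```text
[[-0.0005 -0.909   0.4167]
 [-0.0014  0.4167  0.909 ]
 [-1.     -0.0001 -0.0014]]
board L [0.4939 0.2255 0.012 ]
board R [ 0.5179 -0.1979  0.012 ]
board TL [0.6264 0.241  0.012 ]
board TR [ 0.6508 -0.1976  0.012 ]
pin [ 0.5567 -0.0793  0.07  ]
slot [ 0.4847 -0.123   0.046 ]
```

View pics/topc.png

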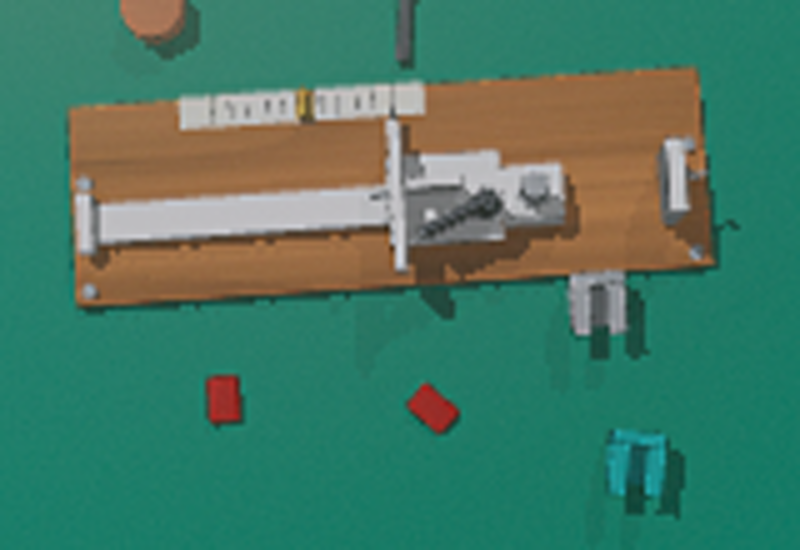

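View pics/scc.png

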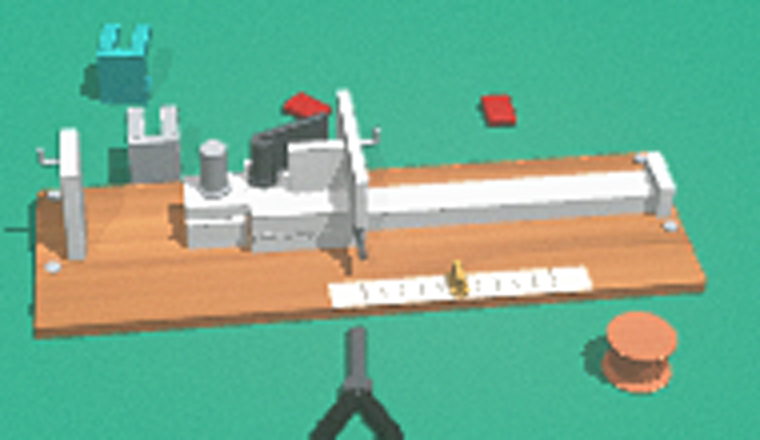

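Candidates for each part:
- **Slot bracket:** grey bracket at top (345,230), touching the gauge's near edge, or turquoise bracket at (352,263). The description fits the grey one, and the turquoise one is to be left alone.
- **Pin:** grey knob at top (332,208) on the tongue. The dark lever pivot at (322,211) is not it, nor are the grey screws at the board corners.
- **Tab:** brass piece at (286,191).
- **Pointer:** dark pin under the crossbar's far end.

In the crops the pin, grey bracket, dark lever, crossbar and brass tab all show clearly. The gauge is turned by about 0.056 rad. Now I'll move over the gauge for a closer view.

```bash
python3 -m pendant '[{"travel":[-0.01,-0.03,-0.025],"twist":0.1},{"travel":[-0.03,-0.078,-0.066],"twist":0.22},{"travel":[-0.03,-0.126,-0.107],"twist":0.34},{"travel":[-0.03,-0.174,-0.148],"twist":0.46},{"travel":[-0.03,-0.222,-0.188],"twist":0.58},{"travel":[-0.03,-0.27,-0.229],"twist":0.7},{"travel":[-0.03,-0.318,-0.27],"twist":0.82},{"travel":[-0.03,-0.366,-0.31],"twist":0.94},{"travel":[-0.03,-0.414,-0.351],"twist":1.04},{"travel":[-0.03,-0.462,-0.392],"twist":1.085}]' 1 20
python3 - <<'E'
from h import *
np.set_printoptions(precision=4,suppress=True)
s=ctrl.get_state();print(R.from_rotvec(s['tool_rot']).as_matrix());print(totool(np.array([.56,-.03,.25])-s['position']))
E
```

```text
time: 1.4
position: [0.5247, 0.0465, 0.2523]
tool_rot: [-0.043, 1.571, 0.042]
ft_force: [0.8, 0.4, 0.0]
grip_width: 0.995
[[-0.0002 -0.0544  0.9985]
 [-0.0009  0.9985  0.0544]
 [-1.     -0.0009 -0.0002]]
[ 0.0024 -0.0783  0.0311]
```

```bash
cat > snap.py <<'E'
import sys,json
from h import *
n=sys.argv[1];s=ctrl.get_state();im=ctrl.get_image('wrist');cv2.imwrite(f'pics/{n}.png',im[:,:,::-1])
json.dump([list(map(float,s['position'])),list(map(float,s['tool_rot']))],open(f'{n}.json','w'));print(s['time'],s['position'],np.abs(s['qd']).max())
E
python3 -m pendant '[{"travel":[0,0,0],"twist":0}]'; python3 snap.py w1
python3 -m pendant '[{"travel":[0,-0.05,0.02],"twist":0},{"travel":[0,-0.1,0.035],"twist":0},{"travel":[0,-0.12,0.035],"twist":0},{"travel":[0,-0.12,0.035],"twist":0},{"travel":[0,-0.12,0.035],"twist":0}]'; python3 snap.py w2
```

```text
time: 1.52
position: [0.5259, 0.0401, 0.2524]
tool_rot: [-0.037, 1.57, 0.032]
ft_force: [-0.9, 0.6, 0.4]
grip_width: 0.994
1.525 [0.52587771 0.04009907 0.25236414] 0.07806025314140885
time: 2.2
position: [0.5658, -0.0717, 0.252]
tool_rot: [-0.041, 1.571, 0.041]
ft_force: [-0.6, 0.7, -0.9]
grip_width: 1.002
2.2 [ 0.56582499 -0.07173982  0.25202938] 0.008332091298686718
```

View pics/w1.png

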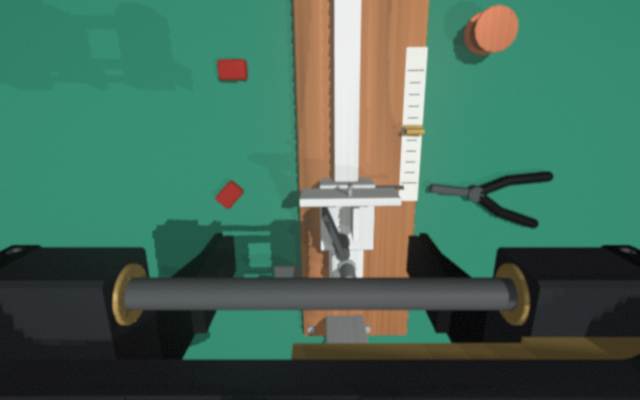

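View pics/w2.png

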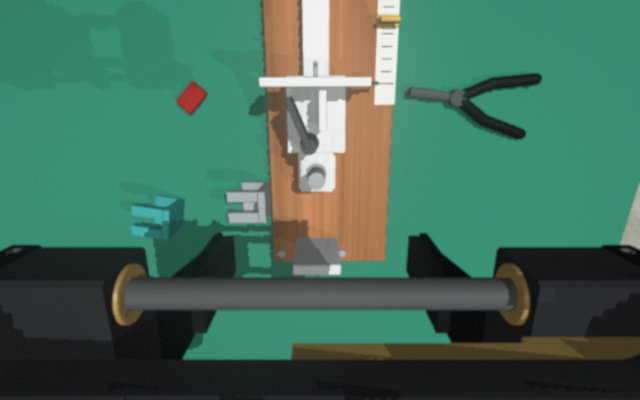

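w1: the crossbar is at row 195, columns 300-400, with the brass tab at (413,130). w2: pin knob (316,177), lever from (291,98) to (310,143), thumb plate at column 322, grey bracket slot around (247,203), crossbar row 81, brass tab (389,19). Next is a third, lower view for the pin and slot.

```bash
python3 -m pendant '[{"travel":[0.03,-0.025,-0.01],"twist":0},{"travel":[0.06,-0.055,-0.02],"twist":0},{"travel":[0.06,-0.055,-0.02],"twist":0},{"travel":[0.06,-0.055,-0.02],"twist":0}]'; python3 snap.py w3
python3 - <<'E'
import cv2
for n,b in(('w2',(210,0,410,220)),('w3',(180,0,420,240))):
    im=cv2.imread(f'pics/{n}.png')[b[1]:b[3],b[0]:b[2]];k=600/im.shape[0];k=2.5
    cv2.imwrite(f'pics/{n}c.png',cv2.resize(im,None,fx=k,fy=k,interpolation=cv2.INTER_CUBIC))
E
```

```text
time: 2.75
position: [0.5495, -0.1257, 0.1927]
tool_rot: [-0.042, 1.57, 0.044]
ft_force: [0.3, 0.9, 0.2]
grip_width: 1.0
2.75 [ 0.54948074 -0.12565247  0.19268944] 0.01729195954726155
```

View pics/w2c.png

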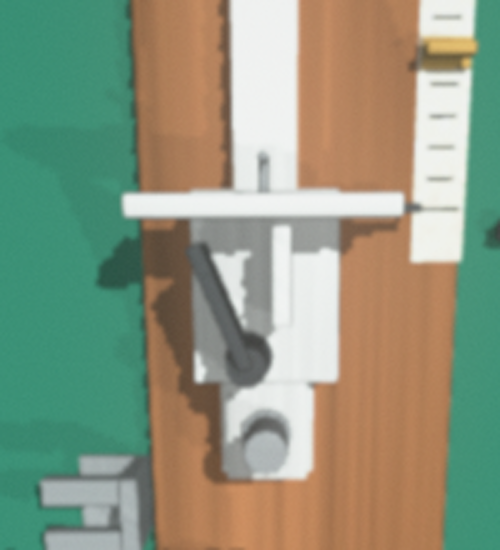

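View pics/w3c.png

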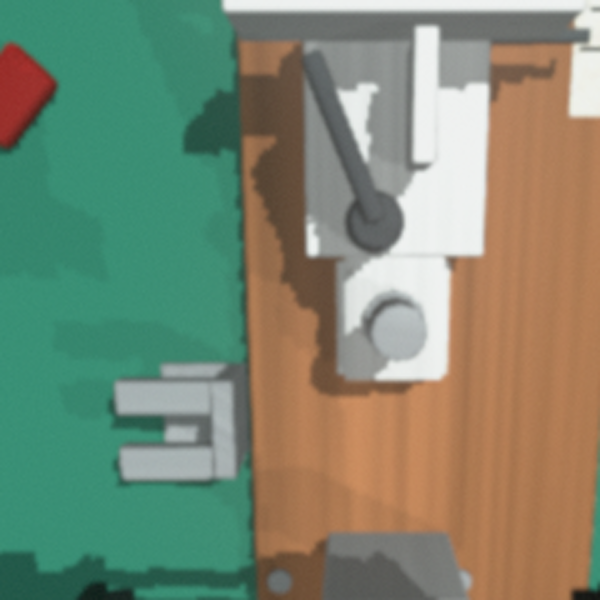

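w3 crop: knob top at about (397,331), which is (338.8,132.4) in the full image. The bracket prongs leave a slot at crop rows 415-446, closed end at column 212. The crossbar and lever are clear. I'll sharpen these measurements with masks.

Run:
```python
import cv2,numpy as np
a=cv2.imread('pics/w2.png')[170:240,215:345];b=cv2.imread('pics/w3.png')[115:205,215:365]
A=cv2.resize(a,None,fx=5,fy=5,interpolation=cv2.INTER_CUBIC);B=cv2.resize(b,None,fx=5,fy=5,interpolation=cv2.INTER_CUBIC)
for I,x0,y0 in((A,215,170),(B,215,115)):
    for k in range(0,I.shape[1],50):cv2.line(I,(k,0),(k,6),(0,0,255));cv2.putText(I,str(x0+k//5),(k,18),0,.35,(0,0,255))
    for k in range(0,I.shape[0],50):cv2.line(I,(0,k),(6,k),(0,0,255));cv2.putText(I,str(y0+k//5),(8,k+4),0,.35,(0,0,255))
cv2.imwrite('pics/za.png',A);cv2.imwrite('pics/zb.png',B)
for n in('w2','w3'):
    im=cv2.imread(f'pics/{n}.png').astype(int)
    r={'w2':(170,190,300,330),'w3':(112,150,320,360)}[n]
    p=im[r[0]:r[1],r[2]:r[3]];print(n);print(p[:,:,1][::2,::2])
```

```text
w2
[[171 221 225 184 154 106  89  95 101 102 105 117 165 221 236]
 [171 220 226 182 131  90 106 130 145 136 120 111 147 211 235]
 [173 215 198 155  96 123 169 182 187 187 178 131 133 207 236]
 [167 191 152 130 125 172 185 184 187 186 186 173 142 218 237]
 [149 149 151 141 157 183 184 184 185 186 185 185 166 225 236]
 [140 149 151 148 165 181 182 182 183 181 183 183 182 228 236]
 [139 146 150 151 170 181 183 183 182 183 181 181 195 231 236]
 [139 147 151 150 160 179 183 180 183 182 181 183 213 234 236]
 [145 149 151 153 148 170 182 183 182 180 184 200 227 235 236]
 [133 147 150 153 151 159 181 187 183 191 196 227 233 235 235]]
w3
[[221 229 231 231 233 235 238 236 236 239 238 240 240 239 238 239 240 241
  241 236]
 [225 228 230 230 231 230 233 230 228 234 239 240 240 239 238 238 240 241
  241 236]
 [224 229 230 230 229 227 220 210 194 197 220 229 239 238 237 239 240 240
  241 236]
 [224 228 229 229 227 193 172 167 159 159 172 192 213 235 237 238 240 241
  241 236]
 [224 228 229 226 193 165 134 110 104 106 121 134 171 217 231 238 240 241
  241 234]
 [224 228 228 207 164 132  95 115 141 
[... 452 characters left out ...]
 237 241
  240 231]
 [149 152 146 126 132 177 182 183 181 183 184 182 181 182 181 197 237 240
  241 233]
 [148 151 153 146 128 171 180 182 183 182 183 183 183 183 183 217 238 240
  240 227]
 [147 150 152 154 145 158 179 182 181 181 182 181 181 181 183 227 239 241
  240 223]
 [147 152 152 152 150 144 167 181 182 180 180 182 181 177 213 236 238 240
  240 222]
 [147 151 152 153 153 148 154 163 177 177 180 179 181 205 233 237 239 240
  240 221]
 [148 150 150 151 153 150 152 161 210 200 212 216 227 233 235 236 238 240
  239 222]
 [149 149 152 153 152 150 154 185 234 235 237 237 236 235 235 237 238 240
  239 212]
 [147 150 151 152 150 159 201 229 234 237 237 237 236 235 235 237 238 240
  238 204]]
```

View pics/za.png

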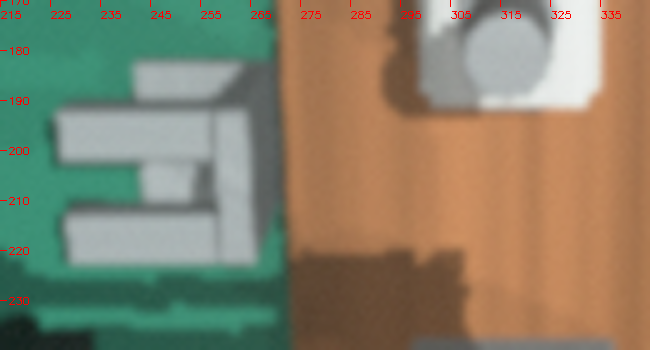

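View pics/zb.png

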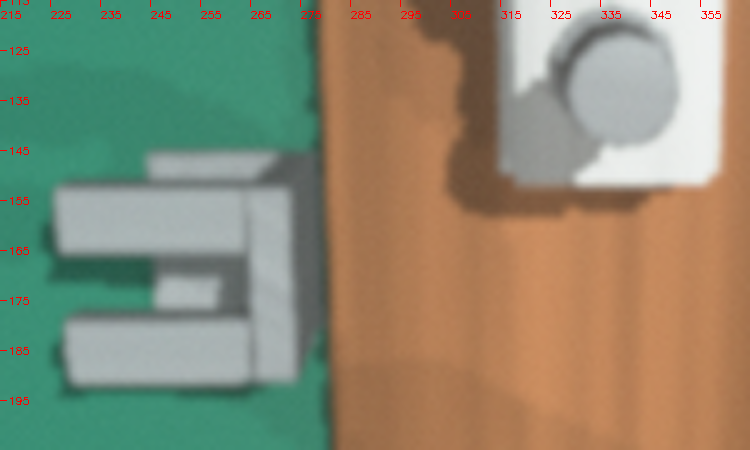

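```bash
cat > meas.py <<'E'
from h import *
import json
np.set_printoptions(precision=4,suppress=True)
C={n:wrist(*json.load(open(n+'.json'))) for n in('w1','w2','w3')}
def T(n,p2,p3,a='w2',b='w3'):
    x,r=tri([(C[a],*(np.array(p2)-.4)),(C[b],*(np.array(p3)-.4))]);print(n,x,r);return x
pin=T('knobtop',(316.0,180.8),(339.6,133.0))
ce=T('slot closed',(257.6,207.0),(264.4,171.7))
oe=T('slot open',(227,207.4),(227,172.2))
c2=lambda u,v:(210+u/2.5,v/2.5)
c3=lambda u,v:(180+u/2.5,v/2.5)
T('plate near corner',c2(282,326),c3(423,165))
T('plate far end',c2(282,226),c3(426,26))
T('lever tip',c2(196,246),c3(313,55))
T('pivot',c2(250,352),c3(375,212))
# crossbar ends w1/w2 top face, and mark
T('bar L top',(300,205),(259.6,86.8),'w1','w2')
T('bar R top',(401,204),(371.3,86.4),'w1','w2')
T('mark',(400.5,131),(378.5,20),'w1','w2')
T('pointer tip',(404,196),(378,83.2),'w1','w2')
# board edges z=.012
for n,ps in(('w3',[(278.8,115),(281.7,205)]),('w1',[(405.9,330),(428,0)])):
    q=[onz(C[n],*p,.012) for p in ps];d=q[0]-q[1];d*=np.sign(d[1]);print(n,q,'yaw',np.arctan2(-d[0],d[1]))
d=ce-oe;print('slot dir',np.arctan2(d[1],d[0]),np.linalg.norm(d))
E
python3 meas.py
```

```text
knobtop [ 0.5608 -0.0768  0.08  ] [0.1, 0.1]
slot closed [ 0.4975 -0.1188  0.0444] [0.1, 0.1]
slot open [ 0.4634 -0.1214  0.0434] [0.2, 0.2]
plate near corner [ 0.5646 -0.0278  0.0795] [0.1, 0.1]
plate far end [0.5625 0.0082 0.0836] [0.2, 0.2]
lever tip [ 0.5313 -0.0004  0.0809] [0.4, 0.4]
pivot [ 0.5521 -0.0413  0.0552] [0.3, 0.3]
bar L top [0.5055 0.0085 0.0794] [0.4, 0.4]
bar R top [0.6068 0.014  0.0793] [0.2, 0.2]
mark [0.6149 0.0805 0.0154] [1.8, 1.8]
pointer tip [0.6146 0.0174 0.0608] [0.8, 0.8]
w3 [array([ 0.5062, -0.0706,  0.012 ]), array([ 0.5111, -0.1605,  0.012 ])] yaw 0.05437890720575522
w1 [array([ 0.6507, -0.1849,  0.012 ]), array([0.6282, 0.2127, 0.012 ])] yaw 0.05651367775092466
slot dir 0.07514836091107265 0.03417002014824009
```

Triangulation: knob top z≈0.080 and slot top z≈0.044, both agreeing with the text to within 2 mm. Gauge yaw is 0.055, the slot point is (0.4815,-0.120) and the pin is (0.5608,-0.0768).

Run:
```python
from h import *
s=ctrl.get_state();print(R.from_rotvec(s['tool_rot']).as_matrix().round(4),totool(np.array([.5608,-.0768,.056])-s['position']))
```

```text
[[ 8.000e-04 -5.550e-02  9.985e-01]
 [ 9.000e-04  9.985e-01  5.550e-02]
 [-1.000e+00  8.000e-04  9.000e-04]] [0.13709977 0.04793864 0.01350268]
```

```bash
python3 -m pendant '[{"travel":[0.02,0.03,0.008],"twist":0},{"travel":[0.05,0.048,0.0135],"twist":0},{"travel":[0.08,0.048,0.0135],"twist":0},{"travel":[0.105,0.048,0.0135],"twist":0},{"travel":[0.125,0.048,0.0135],"twist":0},{"travel":[0.137,0.048,0.0135],"twist":0},{"travel":[0.137,0.048,0.0135],"twist":0},{"travel":[0.137,0.048,0.0135],"twist":0}]' 1 25; python3 snap.py w4;python3 - <<'E'
from h import *
import json
C=wrist(*json.load(open('w4.json')));print(proj(C,[.5608,-.0768,.081]))
E
```

```text
time: 3.8
position: [0.5617, -0.0765, 0.0571]
tool_rot: [-0.043, 1.568, 0.045]
ft_force: [0.4, -1.0, 0.2]
grip_width: 0.997
3.8 [ 0.56174906 -0.07650098  0.05714475] 0.0055463658324089275
[319.46722425 276.7924826 ]
```

View pics/w4.png

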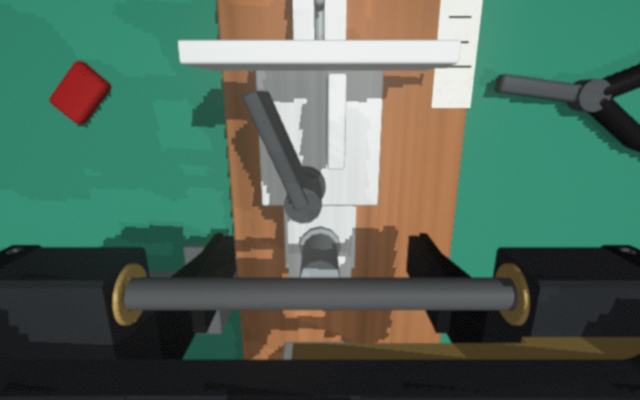

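The knob is centred between the open fingers at about (320,265) and the view is clear. Closing on it.

```bash
python3 -m pendant '[{"travel":[0,0,0],"twist":0},{"travel":[0,0,0],"twist":0},{"travel":[0,0,0],"twist":0},{"travel":[0,0,0],"twist":0},{"travel":[0,0,0],"twist":0},{"travel":[0,0,0],"twist":0}]' -1 25
```

```text
time: 4.6
position: [0.5617, -0.0766, 0.0572]
tool_rot: [-0.043, 1.568, 0.045]
ft_force: [0.1, 0.9, 0.2]
grip_width: 0.398
```

```bash
python3 -m pendant '[{"travel":[0,0,0],"twist":0},{"travel":[0,0,0],"twist":0},{"travel":[0,0,0],"twist":0},{"travel":[0,0,0],"twist":0}]' -1 25
```

```text
time: 5.1
position: [0.5617, -0.0766, 0.0571]
tool_rot: [-0.043, 1.568, 0.045]
ft_force: [0.3, -0.4, -0.8]
grip_width: 0.2
```

Closed on the knob: 0.2 is about 17.5 mm. Lifting straight up.

```bash
python3 -m pendant '[{"travel":[-0.005,0,0],"twist":0},{"travel":[-0.015,0,0],"twist":0},{"travel":[-0.025,0,0],"twist":0},{"travel":[-0.035,0,0],"twist":0},{"travel":[-0.045,0,0],"twist":0},{"travel":[-0.053,0,0],"twist":0},{"travel":[-0.055,0,0],"twist":0},{"travel":[-0.055,0,0],"twist":0}]'; python3 snap.py w5;  python3 - <<'E'
from h import *
s=ctrl.get_state();im=ctrl.get_image('scene');crop(im,240,140,430,250,4,'pics/sc5.png')
print(totool(np.array([.4815,-.1200,0])-[.5608,-.0768,0]))
E
```

```text
time: 6.1
position: [0.5615, -0.0766, 0.1121]
tool_rot: [-0.043, 1.568, 0.045]
ft_force: [-0.2, 0.1, -0.7]
grip_width: 0.194
6.1 [ 0.56146073 -0.07661126  0.11208044] 0.006889019425616595
[-0.00018736 -0.03871003 -0.08158571]
```

View pics/w5.png

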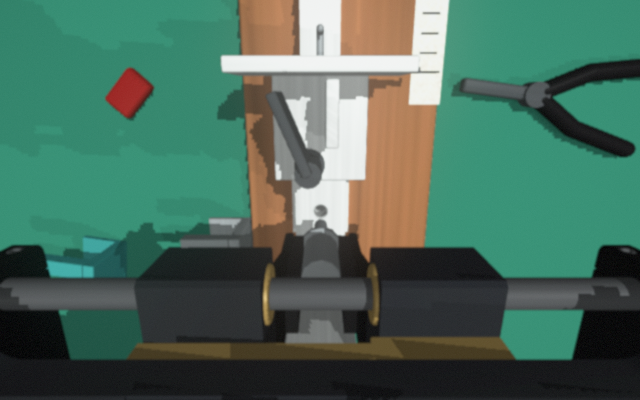

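View pics/sc5.png

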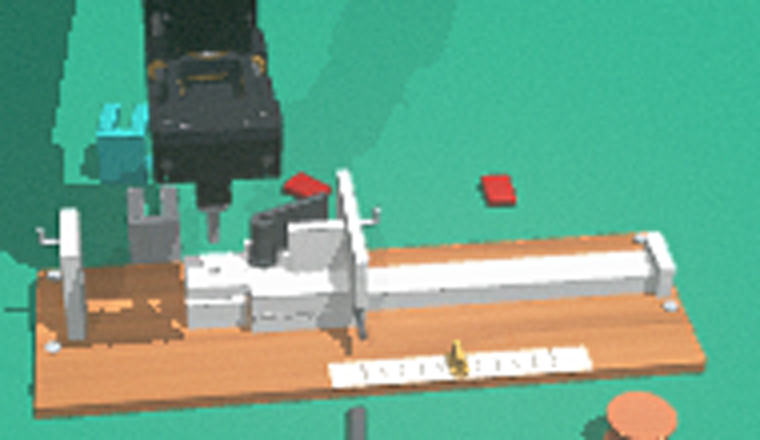

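The pin is out: the empty bore shows at (321,211) in w5, and the scene view shows the shank clear. I'll use the bore to check the pin's offset in the grip.

Run:
```python
from h import *
import json
np.set_printoptions(precision=4,suppress=True)
C=wrist(*json.load(open('w5.json')))
im=cv2.imread('pics/w5.png');crop(im[:,:,::-1],170,190,350,260,4,'pics/z5.png')
for z in(.044,.046):print(onz(C,320.6,210.6,z))
```

```text
[ 0.5613 -0.0772  0.044 ]
[ 0.5612 -0.0766  0.046 ]
```

View pics/z5.png

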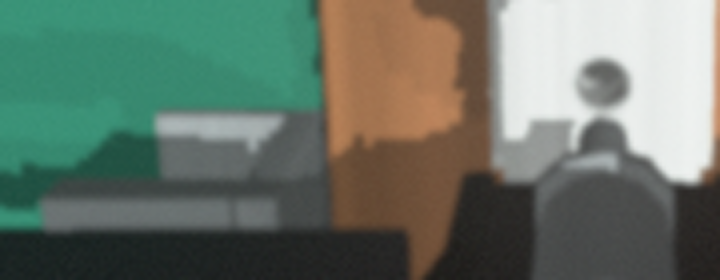

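```bash
python3 -m pendant '[{"travel":[0,-0.01,-0.02],"twist":0},{"travel":[0,-0.022,-0.045],"twist":0},{"travel":[0,-0.033,-0.07],"twist":0},{"travel":[0,-0.0385,-0.082],"twist":0},{"travel":[0.015,-0.0385,-0.082],"twist":0},{"travel":[0.018,-0.0385,-0.082],"twist":0},{"travel":[0.018,-0.0385,-0.082],"twist":0}]'; python3 snap.py w6;  python3 - <<'E'
from h import *
im=ctrl.get_image('scene');cv2.imwrite('pics/s6.png',im[:,:,::-1]);crop(im,255,160,335,220,8,'pics/sc6.png')
E
```

```text
time: 7.08
position: [0.4818, -0.1191, 0.0928]
tool_rot: [-0.044, 1.57, 0.045]
ft_force: [0.1, -0.6, -0.7]
grip_width: 0.198
7.075 [ 0.48178943 -0.11909593  0.09284899] 0.009398000238009855
```

View pics/w6.png

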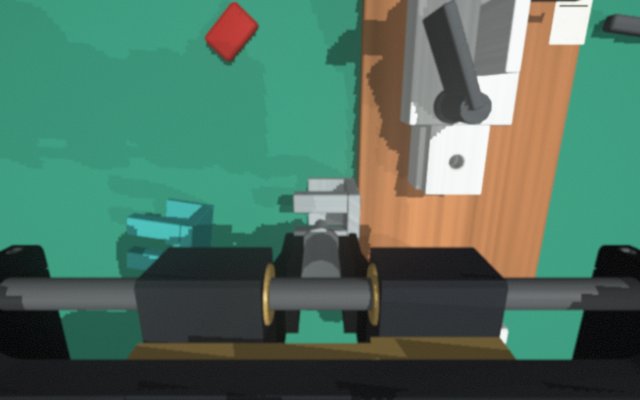

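View pics/sc6.png

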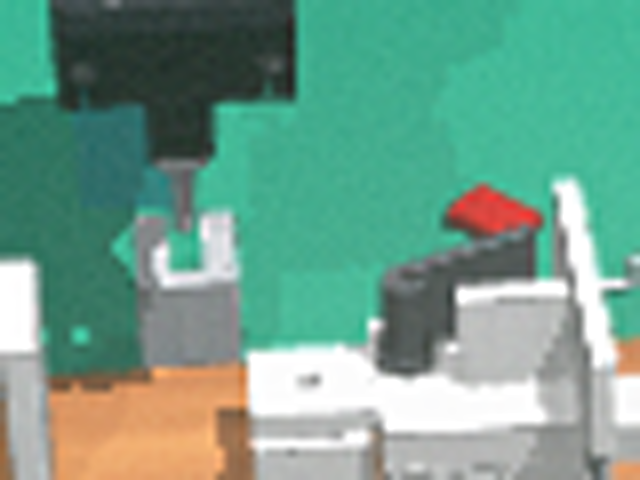

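The shank tip at scene crop (182,225) hangs over the slot, whose gap spans columns 160-205 in that crop, and the wrist view agrees. Lowering.

```bash
python3 -m pendant '[{"travel":[0.006,-0.0008,0],"twist":0},{"travel":[0.013,-0.0008,0],"twist":0},{"travel":[0.02,-0.0008,0],"twist":0},{"travel":[0.02,-0.0008,0],"twist":0}]'
python3 -m pendant '[{"travel":[0.006,0,0],"twist":0},{"travel":[0.011,0,0],"twist":0},{"travel":[0.015,0,0],"twist":0},{"travel":[0.015,0,0],"twist":0}]'
python3 - <<'E'
from h import *
im=ctrl.get_image('scene');crop(im,255,160,335,220,8,'pics/sc7.png')
E
```

```text
time: 7.68
position: [0.4815, -0.1201, 0.0726]
tool_rot: [-0.044, 1.57, 0.045]
ft_force: [0.3, -0.0, -0.3]
grip_width: 0.199
time: 8.18
position: [0.4814, -0.1201, 0.0574]
tool_rot: [-0.044, 1.57, 0.045]
ft_force: [-0.2, -0.1, -0.6]
grip_width: 0.2
```

View pics/sc7.png

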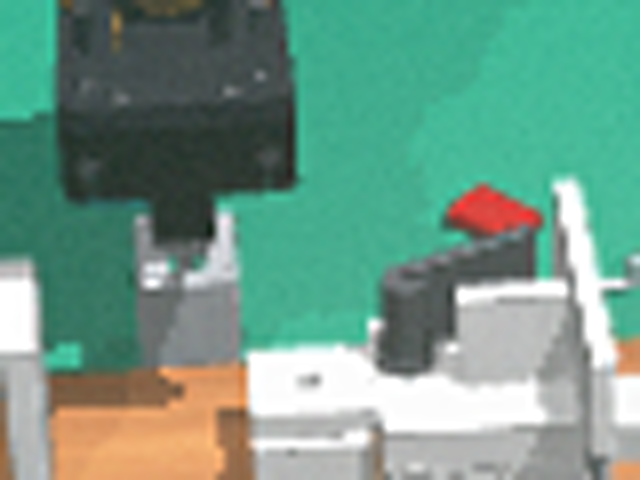

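The pin is in the slot with its collar at bracket height: z 0.0574 now, 0.0571 when gripped. I'll seat it 0.5 mm lower, release and rise.

```bash
python3 -m pendant '[{"travel":[0.0006,0,0],"twist":0},{"travel":[0.0006,0,0],"twist":0}]'
python3 -m pendant '[{"travel":[0,0,0],"twist":0},{"travel":[0,0,0],"twist":0},{"travel":[0,0,0],"twist":0},{"travel":[0,0,0],"twist":0}]' 0.2 25
python3 -m pendant '[{"travel":[-0.02,0,0],"twist":0},{"travel":[-0.05,0,0],"twist":0},{"travel":[-0.08,0,0],"twist":0},{"travel":[-0.1,0.01,0.01],"twist":0},{"travel":[-0.1,0.03,0.03],"twist":0},{"travel":[-0.1,0.03,0.03],"twist":0},{"travel":[-0.1,0.03,0.03],"twist":0}]' 1; python3 snap.py w8
 python3 - <<'E'
from h import *
im=ctrl.get_image('scene');crop(im,240,150,400,260,5,'pics/sc8.png')
E
```

```text
time: 8.48
position: [0.4815, -0.1201, 0.0571]
tool_rot: [-0.044, 1.57, 0.045]
ft_force: [-0.7, 0.1, 0.6]
grip_width: 0.196
time: 8.98
position: [0.4816, -0.1201, 0.0571]
tool_rot: [-0.044, 1.57, 0.045]
ft_force: [0.7, 0.6, -0.8]
grip_width: 0.55
time: 9.85
position: [0.5092, -0.0882, 0.1557]
tool_rot: [-0.045, 1.573, 0.045]
ft_force: [-0.2, -0.8, -0.5]
grip_width: 1.003
9.85 [ 0.50921618 -0.08815734  0.15573606] 0.013776642080109919
```

View pics/sc8.png

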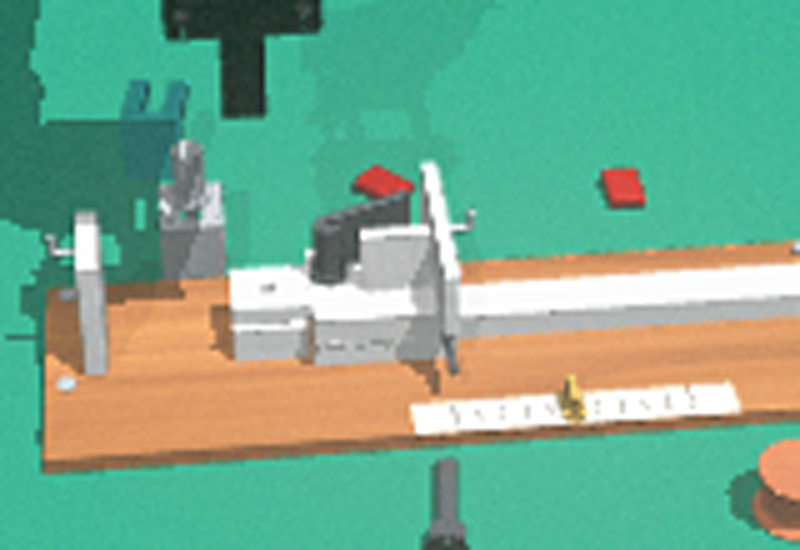

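View pics/w8.png

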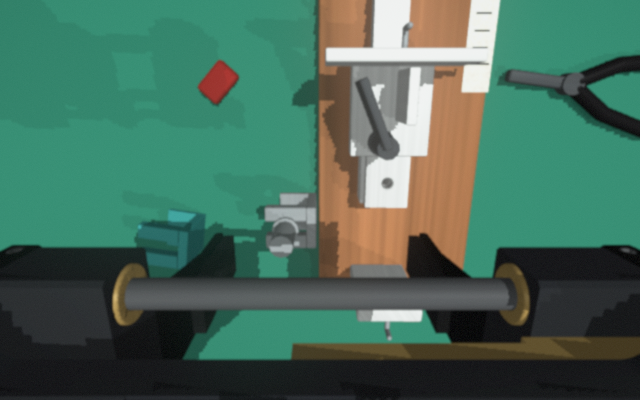

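Pin parked: the knob stands upright over the bracket at w8 (281,241) and at scene crop (187,160). Next I'll refine the leg geometry from the settled views.

Run:
```python
import cv2
for n,b in(('w4',(170,0,490,120)),('w8',(310,0,510,100)),('w2',(250,0,410,120))):
    x0,y0,x1,y1=b;k=2.5 if n=='w4' else 4
    I=cv2.resize(cv2.imread(f'pics/{n}.png')[y0:y1,x0:x1],None,fx=k,fy=k,interpolation=cv2.INTER_CUBIC)
    for u in range(x0,x1,20):
        p=int((u-x0)*k);cv2.line(I,(p,0),(p,5),(0,0,255));cv2.putText(I,str(u),(p,16),0,.35,(0,0,255))
    for v in range(y0,y1,10):
        p=int((v-y0)*k);cv2.line(I,(0,p),(5,p),(0,0,255));cv2.putText(I,str(v),(7,p+4),0,.35,(0,0,255))
    cv2.imwrite(f'pics/z_{n}.png',I)
```

```text
(no output)
```

View pics/z_w4.png

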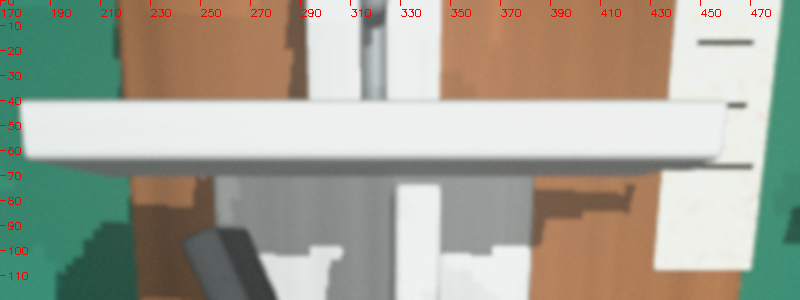

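View pics/z_w8.png

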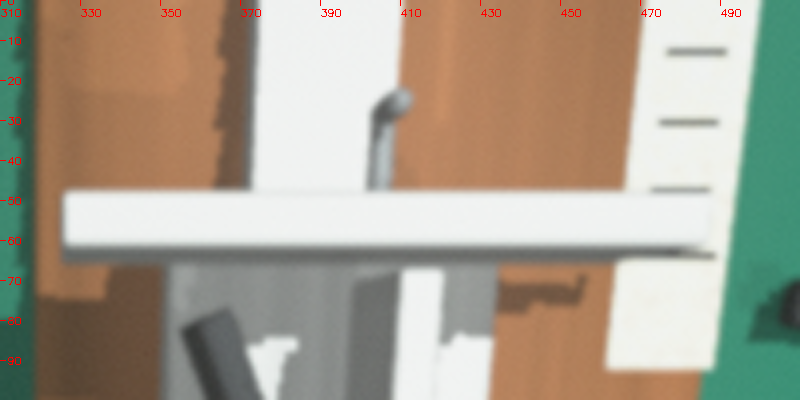

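View pics/z_w2.png

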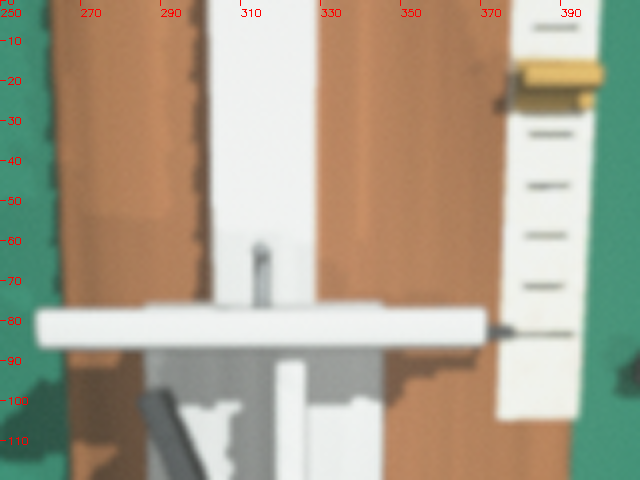

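```bash
cat > m2.py <<'E'
from h import *
import json
np.set_printoptions(precision=4,suppress=True)
C={n:wrist(*json.load(open(n+'.json'))) for n in('w1','w2','w3','w4','w8')}
def T(n,**k):
    x,r=tri([(C[a],*(np.array(p)-.4)) for a,p in k.items()]);print(n,x,r);return x
L=T('barL',w2=(259.3,86.5),w4=(179,63),w8=(326,61.3));Rr=T('barR',w2=(371.5,86.5),w4=(458.5,63),w8=(488,61))
ex=np.array([np.cos(.0555),np.sin(.0555),0]);ey=np.array([-ex[1],ex[0],0])
P=T('plate outer far',w2=(326.2,90.5),w4=(346,73.5),w8=(420.3,67.3))
mid=(L+Rr)/2;g=mid-.02*ey;print('grip from bar',g,'from plate',P-.01*ex, 'plate rel grip in gauge',(P-g)@ex,(P-g)@ey)
g2=np.array([.5612,-.0768,0]);print('bar rel pin',(mid-g2)@ex,(mid-g2)@ey)
# mark and pointer
m=C['w2'];a=onz(m,381,14.6,.028);b=onz(m,382,20.8,.028);p=onz(m,377.5,82.8,.035);print('mark edges',a,b,'ptr',p)
for z in(.02,.03,.04,.05):
    p=onz(m,377.5,82.8,z);print(z,'ptr->mark y',((a+b)/2-p)@ey)
E
python3 m2.py
```

```text
barL [0.5062 0.0084 0.0869] [0.1, 0.0, 0.2]
barR [0.6057 0.014  0.0863] [0.3, 0.4, 0.3]
plate outer far [0.5658 0.0084 0.0829] [0.1, 0.1, 0.1]
grip from bar [ 0.5571 -0.0088  0.0866] from plate [0.5558 0.0078 0.0829] plate rel grip in gauge 0.009640690987467596 0.01664929712263513
bar rel pin -0.00036400461350102214 0.08814651552666063
mark edges [0.6173 0.0833 0.028 ] [0.6189 0.0778 0.028 ] ptr [0.6191 0.0185 0.035 ]
0.02 ptr->mark y 0.06159821612466365
0.03 ptr->mark y 0.06184760930337824
0.04 ptr->mark y 0.06209700248209282
0.05 ptr->mark y 0.06234639566080741
```

Run:
```python
from h import *
s=ctrl.get_state();M=R.from_rotvec(s['tool_rot']).as_matrix();print(M.round(4),totool(np.array([.5571,-.0088,.054])-s['position']))
```

```text
[[-1.600e-03 -5.580e-02  9.984e-01]
 [-2.000e-04  9.984e-01  5.580e-02]
 [-1.000e+00 -1.000e-04 -1.600e-03]] [0.10203425 0.07726639 0.05255741]
```

```bash
python3 -m pendant '[{"travel":[0,0.025,0.018],"twist":0},{"travel":[0,0.06,0.04],"twist":0},{"travel":[0.01,0.077,0.0525],"twist":0},{"travel":[0.04,0.077,0.0525],"twist":0},{"travel":[0.07,0.077,0.0525],"twist":0},{"travel":[0.09,0.077,0.0525],"twist":0},{"travel":[0.1,0.077,0.0525],"twist":0},{"travel":[0.101,0.077,0.0525],"twist":0},{"travel":[0.101,0.077,0.0525],"twist":0}]'; python3 snap.py w9
 python3 - <<'E'
from h import *
im=ctrl.get_image('scene');crop(im,240,150,400,260,5,'pics/sc9.png')
E
```

```text
time: 11.08
position: [0.5576, -0.0094, 0.0557]
tool_rot: [-0.044, 1.571, 0.043]
ft_force: [0.1, 0.1, -0.4]
grip_width: 0.999
11.075 [ 0.55759839 -0.0093592   0.05570211] 0.007526997035352342
```

View pics/sc9.png

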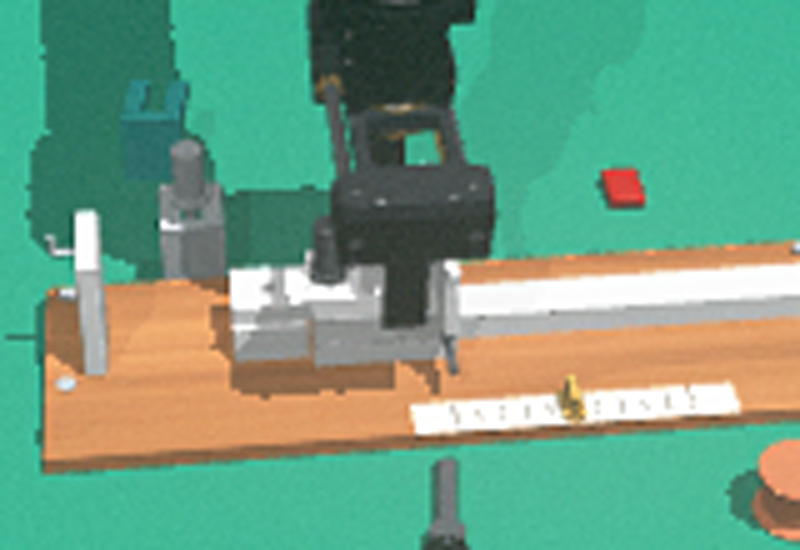

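View pics/w9.png

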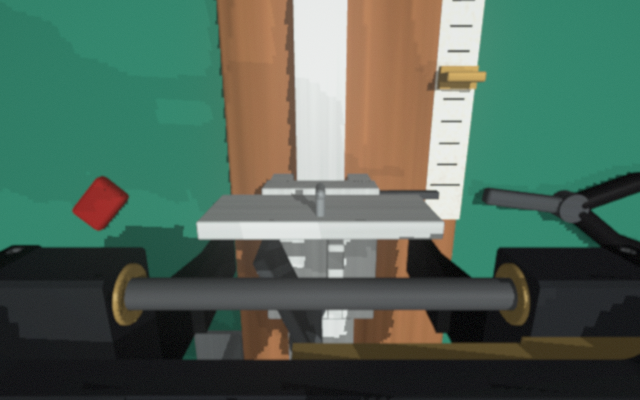

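w9: fingers straddle plate and lever, the pointer tip is at (438,194) and the brass tab at (462,76). I'll get the pointer-to-tab distance from two views.

Run:
```python
import cv2
I=cv2.imread('pics/w9.png')[60:210,400:500];cv2.imwrite('pics/z9.png',cv2.resize(I,None,fx=4,fy=4,interpolation=cv2.INTER_CUBIC))
```

```text
(no output)
```

View pics/z9.png

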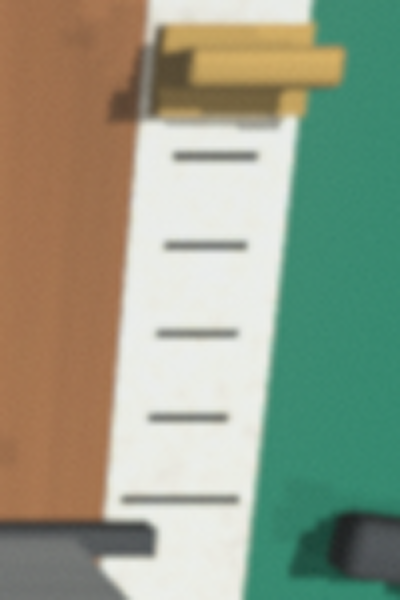

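```bash
cat >> m2.py <<'E'
print('---')
C['w9']=wrist(*json.load(open('w9.json')))
mk=T('mark',w2=(380.6,18.4),w9=(447.5,76.7));pt=T('ptr',w2=(378.7,83.1),w9=(438.7,194.8))
print('go',(mk-pt)@ey,(mk-pt)@ex)
t=fixed('scene')
E
python3 m2.py | sed -n '/---/,$p'
```

```text
---
mark [0.6165 0.0797 0.0303] [0.1, 0.1]
ptr [0.62   0.0187 0.0342] [0.1, 0.1]
go 0.061155838616020405 -0.00011486361966254635
```

```bash
python3 -m pendant '[{"travel":[0.001,0.004,-0.0005],"twist":0},{"travel":[0.001,0.008,-0.0005],"twist":0},{"travel":[0.001,0.014,-0.0005],"twist":0},{"travel":[0.001,0.022,-0.0005],"twist":0},{"travel":[0.001,0.03,-0.0005],"twist":0},{"travel":[0.001,0.04,-0.0005],"twist":0},{"travel":[0.001,0.05,-0.0005],"twist":0},{"travel":[0.001,0.058,-0.0005],"twist":0},{"travel":[0.001,0.06,-0.0005],"twist":0},{"travel":[0.001,0.06,-0.0005],"twist":0}]'; python3 snap.py w10
 python3 - <<'E'
from h import *
im=cv2.imread('pics/w10.png');crop(im[:,:,::-1],380,90,520,240,4,'pics/z10.png')
E
```

```text
time: 12.42
position: [0.554, 0.0512, 0.055]
tool_rot: [-0.043, 1.57, 0.044]
ft_force: [0.1, -3.7, 1.8]
grip_width: 0.997
12.425 [0.5540038  0.05115727 0.05501002] 0.004172797710722884
```

View pics/w10.png

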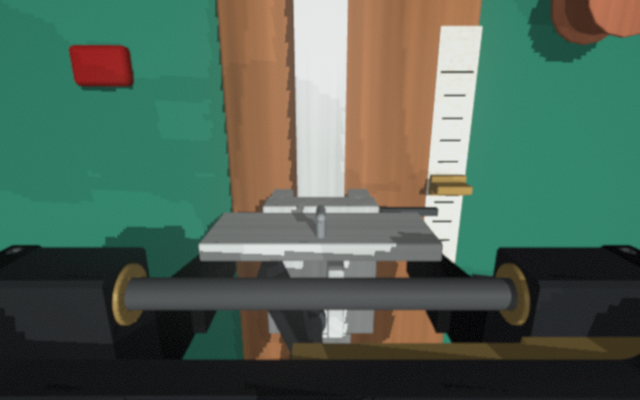

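View pics/z10.png

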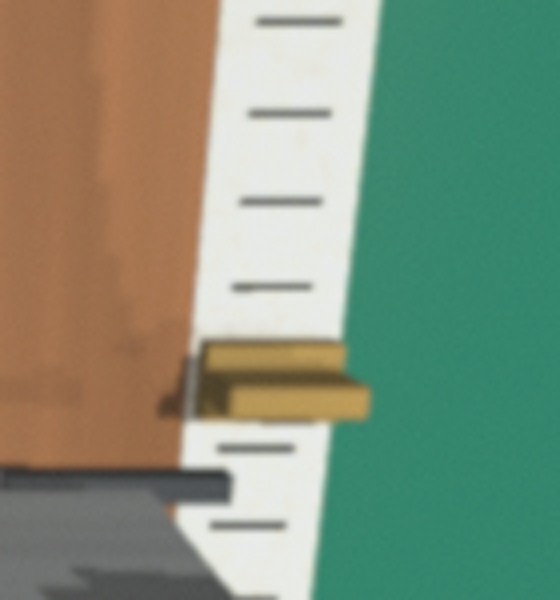

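w10: the bar is being pushed (−3.7 N). The pointer tip is at (438,211.8) and the tab's top left edge at (437.7,190.5). Working out what is left.

```bash
cat > rem.py <<'E'
import sys,json
from h import *
np.set_printoptions(precision=4,suppress=True)
n=sys.argv[1];pu,pv,mu,mv=map(float,sys.argv[2:6]);ey=np.array([-.0555,.9985,0])
c=wrist(*json.load(open(n+'.json')))
for zp,zm in((.0342,.0303),(.033,.028),(.031,.029)):
    p=onz(c,pu-.4,pv-.4,zp);m=onz(c,mu-.4,mv-.4,zm);print(zp,zm,p,m,'remaining',(m-p)@ey)
E
python3 rem.py w10 438 211.8 437.7 190.5
```

```text
0.0342 0.0303 [0.6171 0.0697 0.0342] [0.6166 0.0807 0.0303] remaining 0.011098112802260755
0.033 0.028 [0.6176 0.0693 0.033 ] [0.6174 0.0801 0.028 ] remaining 0.010874714242601738
0.031 0.029 [0.6183 0.0686 0.031 ] [0.617  0.0804 0.029 ] remaining 0.011833912012970767
```

```bash
python3 -m pendant '[{"travel":[0,0.004,0],"twist":0},{"travel":[0,0.008,0],"twist":0},{"travel":[0,0.0105,0],"twist":0},{"travel":[0,0.011,0],"twist":0},{"travel":[0,0.011,0],"twist":0},{"travel":[0,0.011,0],"twist":0}]'; python3 snap.py w11
 python3 - <<'E'
from h import *
im=cv2.imread('pics/w11.png');crop(im[:,:,::-1],380,130,520,270,4,'pics/z11.png')
im=ctrl.get_image('scene');crop(im,300,180,380,240,8,'pics/sc11.png')
E
```

```text
time: 13.22
position: [0.5534, 0.0618, 0.055]
tool_rot: [-0.043, 1.57, 0.044]
ft_force: [0.6, -4.9, 2.1]
grip_width: 1.0
13.225 [0.55337495 0.06182061 0.0549633 ] 0.0018246144850083007
```

View pics/z11.png

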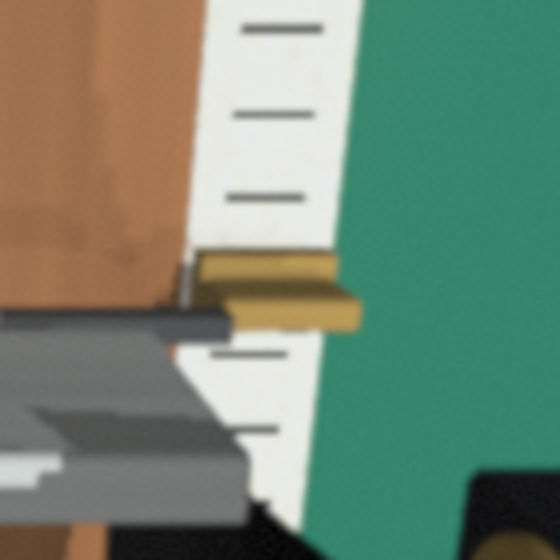

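View pics/sc11.png

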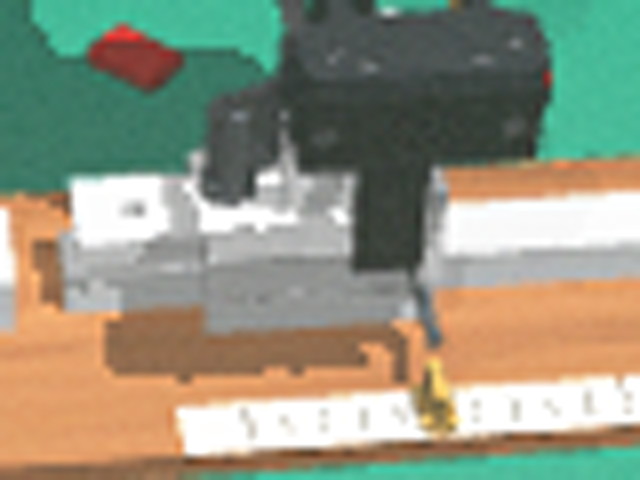

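z11: the pointer tip's mid-line is at crop row 327 and the tab top's mid-line at row 314, so they nearly overlap. The scene view shows the pointer meeting the tab.

```bash
python3 rem.py w11 438 211.7 436.7 208.6
python3 - <<'E'
from h import *
# scene ground check: original pointer & tab
S=fixed('scene');ey=np.array([-.0555,.9985,0]);ex=np.array([.9985,.0555,0])
# tip of pointer in sc11 crop(436,345)/8 ; tab top (432,362)
p=onz(S,300+436/8-.4,180+345/8-.4,.0342);m=onz(S,300+434/8-.4,180+362/8-.4,.0293);print(p,m,(m-p)@ey)
print(proj(S,[.6168,.0803,.0293]),proj(S,[.618,.0803,.0342]))
E
```

```text
0.0342 0.0303 [0.6165 0.0804 0.0342] [0.6169 0.0809 0.0303] remaining 0.0005033750273661149
0.033 0.028 [0.6169 0.08   0.033 ] [0.6178 0.0802 0.028 ] remaining 0.00014995225939466906
0.031 0.029 [0.6177 0.0793 0.031 ] [0.6174 0.0805 0.029 ] remaining 0.0011655414356196608
[0.62037416 0.0811515  0.0342    ] [0.62310938 0.08045572 0.0293    ] -0.0008465314538909713
[353.49474232 223.24587511] [353.66172998 222.13187558]
```

Within about 0.5 mm. The jaws are centred across the gauge to 0.2 mm. Squeezing while holding the push.

```bash
python3 -m pendant '[{"travel":[0,0.0006,0],"twist":0},{"travel":[0,0.0006,0],"twist":0},{"travel":[0,0.0006,0],"twist":0},{"travel":[0,0.0006,0],"twist":0},{"travel":[0,0.0006,0],"twist":0},{"travel":[0,0.0006,0],"twist":0},{"travel":[0,0.0006,0],"twist":0},{"travel":[0,0.0006,0],"twist":0},{"travel":[0,0.0006,0],"twist":0},{"travel":[0,0.0006,0],"twist":0}]' -1 25;python3 -m pendant '[{"travel":[0,0.0003,0],"twist":0},{"travel":[0,0.0003,0],"twist":0},{"travel":[0,0.0003,0],"twist":0}]'; python3 snap.py w12
 python3 - <<'E'
from h import *
im=cv2.imread('pics/w12.png');crop(im[:,:,::-1],380,130,520,270,4,'pics/z12.png')
im=ctrl.get_image('scene');cv2.imwrite('pics/s12.png',im[:,:,::-1]);crop(im,270,160,390,250,6,'pics/sc12.png')
print(ctrl.get_state()['grip_width']*87)
E
```

```text
time: 14.58
position: [0.5536, 0.0623, 0.0532]
tool_rot: [-0.044, 1.569, 0.043]
ft_force: [5.8, -4.3, -11.2]
grip_width: 0.222
time: 14.95
position: [0.5536, 0.0626, 0.0531]
tool_rot: [-0.043, 1.569, 0.043]
ft_force: [1.0, -5.1, -0.6]
grip_width: 0.222
14.95 [0.55359697 0.06256644 0.05312162] 0.0018323952813378659
19.25802708408231
```

View pics/z12.png

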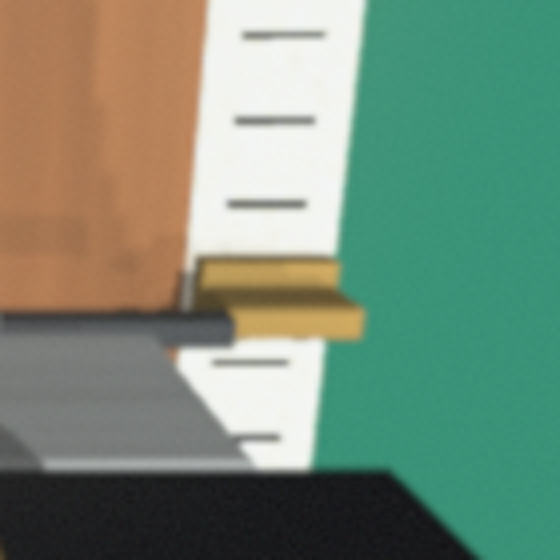

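View pics/w12.png

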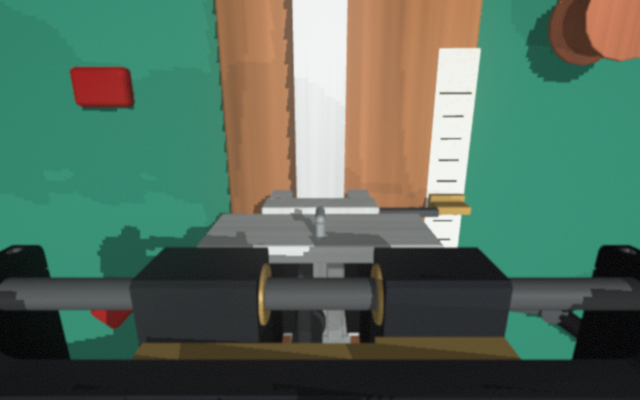

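View pics/sc12.png

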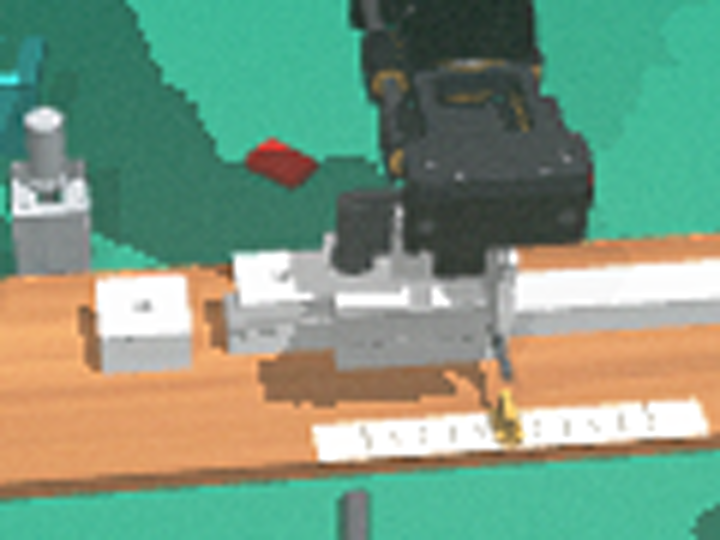

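```bash
python3 rem.py w12 438.5 212.6 437.5 210.6
python3 - <<'E'
from h import *
s=ctrl.get_state();print(s['time'],s['ft_force'],s['grip_width'],R.from_rotvec(s['tool_rot']).as_matrix().round(4))
im=ctrl.get_image('top');crop(im,225,170,385,280,5,'pics/topz.png')
E
```

```text
0.0342 0.0303 [0.6164 0.0811 0.0342] [0.6172 0.081  0.0303] remaining -0.0001719571963908674
0.033 0.028 [0.6169 0.0807 0.033 ] [0.618  0.0803 0.028 ] remaining -0.000537928178377988
0.031 0.029 [0.6176 0.0801 0.031 ] [0.6176 0.0806 0.029 ] remaining 0.0004936681645846483
15.05 [ 1.27615763 -5.13303499 -0.59161136] 0.22135663315037138 [[ 1.100e-03 -5.490e-02  9.985e-01]
 [-4.000e-04  9.985e-01  5.490e-02]
 [-1.000e+00 -5.000e-04  1.100e-03]]
```

```bash
python3 -m pendant '[{"travel":[0,0.0001,0],"twist":0},{"travel":[0,0.0001,0],"twist":0}]';python3 snap.py w13
python3 - <<'E'
from h import *
im=cv2.imread('pics/w13.png');crop(im[:,:,::-1],410,180,490,230,8,'pics/z13.png')
E
```

```text
time: 15.35
position: [0.5536, 0.0627, 0.0531]
tool_rot: [-0.043, 1.569, 0.043]
ft_force: [1.1, -4.3, -0.2]
grip_width: 0.221
15.35 [0.55357181 0.06266485 0.05309757] 0.002058077124087954
```

View pics/z13.png

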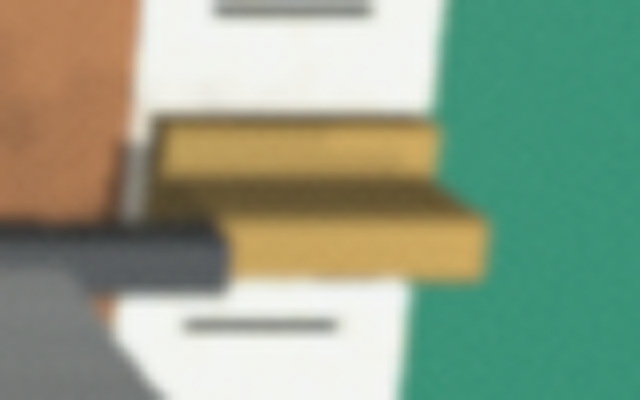

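View pics/topz.png

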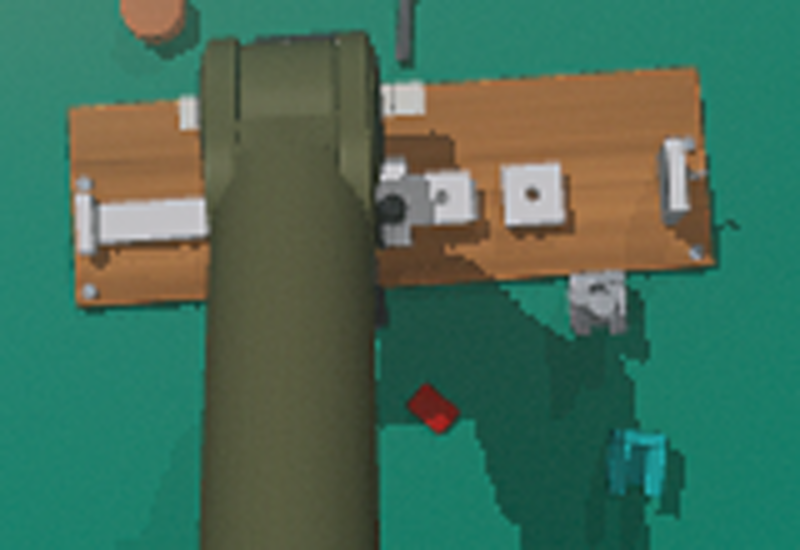

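The pointer and tab mid-lines agree to about 0.5 mm. The jaw reads 19.3 mm, against 17.4 mm on the 18 mm knob, which fits 20 mm with the lever fully shut. The pin is still in the bracket at top crop (600,290). Handing in.

```bash
python3 -c "
from bench import ctrl
print(ctrl.close_job())"
```

```text
the job is handed in; nothing more can be done
None
```

I drew the pin straight up by 55 mm and parked it upright in the grey side notch, collar on the bracket. Then I pushed the leg out about 61 mm to the brass tab and squeezed the lever shut there. I handed in at about 15.4 s, still pushing (about 4–5 N) and pinching with a 25 N grip.

**Last checks:**
- **Pointer against tab:** it came out between 0.5 mm past the tab and 0.5 mm short of it, depending on the heights assumed. One rough scene-camera reading, taken just before the squeeze, disagreed by about 1 mm.
- **Lever:** the jaws read 19.3 mm. They read 17.4 mm on the 18 mm knob, so this fits the 20 mm expected with the lever fully shut. The fingers hid most of the lever, so I did not see it fully shut directly.
- **Tool height:** the tool sank about 2 mm as the fingers closed, with one reading of 11 N. Force readings settled afterwards.
- **Pin and bench:** the pin stayed parked in the notch. I saw no other object move, but the arm hid part of the last top view, and I did not measure the other objects again.

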